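# Hang the side-slotted practice board on the display pin

### The job

Three tan practice boards stand in black holders on the studio table. Take the one whose slot is open at its side edge and hang it on the stand's headed pin: slide it sideways so that the pin runs in along the slot, and let it hang there freely and level, between post and head, clear of the table. Leave the other two boards standing in their holders.

Things in the scene. Friction and masses are not known exactly. Their poses are not given: they have to be found in the camera images.
- slot_board_mid (a point): Centre of the board to hang: tan, 10 thick (x), 100 wide (y), 155 high (z up), stands 22 deep in its 28 high holder; lift straight up. Slot, 24 high, z -9.5 to +14.5, runs from the open edge y=+50 to y=-24. Its roof has a notch 8 high with sloping sides, middle y=-2, 26 wide below, 10 at its top: hung, the pin's axis lies there, 18.5 above centre. Grip the middle of the top edge, at most 35 deep. (mm)
- pin_mid (a point): Middle of the fixed stand's level steel pin, on its axis, 150 mm above the table. x: along the pin from post to head; z up. Pin 8 mm thick, 50 mm long between post (24 mm square, top 13 mm above the axis) and head (disc, 36 mm diameter, 5 mm thick, too big for the slot). It points within 35 degrees of the board's x, so the board enters from the pin's -y side, moving in +y. Base 130 x 110 x 12 mm.
- closed_board_mid (a point): Bystander: a board of the same size and colour with a slot 66 mm long and 24 mm high that is closed at both ends, in a holder like the first. Its point is its centre, half-way up; z points up, x through its thickness.
- hole_board_mid (a point): Bystander: a board of the same size and colour with one round hole 24 mm in diameter, in a holder like the first. Its point is its centre, half-way up; z points up, x through its thickness.
There are look-alikes about, which are no part of the job. Leave any green or pink look-alike of the part that bears slot_board_mid alone. Leave any blue look-alike of the part that bears pin_mid alone.

How it is judged:
By the outcome, as a careful person would: the job done as asked, in the order asked, and still so for the second after the job is handed in, with the robot touching nothing.
It also fails if it takes over 38 s, if anything falls off the work surface, if the arm or the gripper's body presses on something with over 40 N, if the wrist force passes 120 N, or if a joint passes its speed limit or range.

### The arm

A 6-joint arm with a two-finger parallel gripper is mounted at the origin on the work surface. World frame = base frame: x ahead of the robot, y to its left, z up, the work surface at z = 0. Lengths are in m, angles in rad, forces in N, time in s.
With the tool pointing down it reaches from about 0.3 to 0.75 m from the base axis. Payload 8.5 kg.
Tool frame: the origin (TCP) lies midway between the tips of the shut fingers; the grasp point (between the pads) lies 19 mm behind it; z points along the fingers, y is the direction in which the jaws open and shut (so a half turn about z gives the same grasp; the last joint's range is limited). The gripper opens to 88 mm and grips with 3 to 60 N. Pads are 18 mm wide; open, the fingers measure 123 mm over their backs; the gripper's body (75 mm by 187 mm) begins 45 mm behind the grasp point.
Start: joints at [0.931, 0.381, 1.297, -0, 1.464, -0.215], TCP at [0.227, 0.501, 0.239] pointing down, gripper open.
Joint ranges: [-3.11, 3.11], [-0.89, 2.33], [0.22, 2.48], [-1.42, 4.56], [0.17, 2.85], [-2.88, 2.88]. Speed limits (rad/s): [2.39, 2.39, 3.14, 3.14, 3.14, 3.14].

### API

Orientations are given as a rotation vector (axis times angle).
In Python, from station import observe, snapshot, close_job, search_frame, regions_of gives the robot as it stands.
- The arm moves only by the tool move_arm, never from a script. Its argument "rows" is a list of rows, each a list of 2 entries, a list of its own where there are three numbers: the shift along the tool's x, y, z in m, then the turn, a rotation vector about the tool's x, y, z in degrees. A call has 1 to 10 rows; each row shifts and turns the commanded pose from where the row before left it, along the tool's axes as they then stand; what a row does not reach is not made up. A row lasts 1/12 s, in which the tool goes at most 41.7 mm and 7.16 degrees, less where a joint would pass 70% of its speed; a pose out of reach is approached as far as the arm can. A call with a gripper value outside its range is refused whole. "hand" is the opening, from 0 (shut) to 1 (fully open), set as the call begins (left out, the last holds). The fingers move at their own pace and stop on an object; "squeeze" is the grip in N (left out, the last holds). Time passes only in rows, so rows that do not move let the fingers close. It gives the time, the measured TCP pose, the force and the opening at its end, in the units of the state.
- observe(): the state, without advancing time (a new reading comes with each control period).
- snapshot(name): name is "side" or "top" or "wrist"; returns a dict with "frame" (400x640x3 uint8, red, green, blue), "depth" (400x640 float32, m along the optical axis (not along the pixel's ray), 0 where there is no reading), "mtx" (3x3 intrinsics, pixels), "R" (3x3) and "t" (3): a world point X has camera coordinates R X + t; the wrist camera has in their place "tool_from_camera" (4x4, takes a point from camera to tool coordinates, whose origin is the TCP and whose axes are the flange's). Camera axes: x right, y down, z forward; pixel columns grow to the right and rows downward; lengths in m; the calibration is good to about 2 mm. A picture is of the moment at which its call begins: read the wrist's pose just before it.
- close_job(): hands the job in, once; it reports no verdict.
Trained networks look in the newest picture that a camera, given by its name, has taken for a name from the list of things; names that differ only in an ending like _2 or _b are one class to them, and where a whole thing is asked for, a point or a joint stands for the part that bears it (a point fixed in the world has none). Each returns a list of dicts, best first, with "conf" (0 to 1); they miss things now and then, are a little off and sometimes report something else, mostly with a low value. They report only what shows in the picture. A call takes as long as a camera call. They do not tell look-alikes from the thing itself.
- search_frame(camera, target): "location" ([x, y, z] in m, in world coordinates, good to about 4 mm: the middle of the surface that is visible of it).
- regions_of(camera, target): "region" (400x640 bool, what is visible of it).
The state is a dict: "time": time; "joint_positions": joint angles; "dq": joint speeds; "joint_efforts": joint torques, N m; "position": TCP position; "ee_rot": TCP orientation; "ft_force": force on the tool from outside, world axes, zero at the start; "wrist_torque": the same for the moment, N m; "grip_width": finger opening in m.
Only numpy, scipy, OpenCV 4.12 (cv2) and the standard library are available. Lean on these libraries where they do the work, as an engineer would, in place of code of your own. Each camera call takes 0.05 s, during which the arm holds its last target. There are 200 camera calls.

## Working session

There is one attempt and no reset: what is moved stays moved. The work goes in short steps, Python scripts to look and compute and a tool call to move; the robot and the scene stay as the last step left them, time stands still between calls to the robot, and variables do not carry over. Pictures are saved under pics/ and viewed, about 8 in all and at most 12, crops included, and the job is handed in when it is done.

Besides the shell and the picture viewer there is one more tool, called after ">>>" as name([rows], argument=value, ...), one row to a line, values as JSON. move_arm: Moves the arm, as the interface text tells. Its arguments: {"type":"object","properties":{"rows":{"type":"array"},"hand":{"type":"number"},"squeeze":{"type":"number"}},"required":["rows"]}

```bash
mkdir -p pics; cat > h.py <<'E'
import numpy as np, cv2
from scipy.spatial.transform import Rotation as Ro
from station import *
def cloud(s, st=None):
    d=s["depth"]; K=s["mtx"]; v,u=np.mgrid[:400,:640]
    P=np.stack([(u-K[0,2])/K[0,0]*d,(v-K[1,2])/K[1,1]*d,d],-1)
    if "R" in s: W=(P-s["t"])@s["R"]
    else:
        T=s["tool_from_camera"]; P=P@T[:3,:3].T+T[:3,3]
        W=P@Ro.from_rotvec(st["ee_rot"]).as_matrix().T+np.array(st["position"])
    W[d==0]=np.nan
    return W
E
python3 - <<'E'
from h import *
st=observe(); print({k:np.round(v,3) for k,v in st.items()})
ims=[]
for c in ["side","top"]:
    s=snapshot(c); np.savez("pics/"+c,**s); cv2.imwrite(f"pics/{c}1.png",s["frame"][...,::-1])
    for n in ["slot_board_mid","pin_mid","closed_board_mid","hole_board_mid"]:
        for r in search_frame(c,n):
            x=np.array(r["location"]); p=s["mtx"]@(s["R"]@x+s["t"]); print(c,n,round(r["conf"],2),x.round(3),(p[:2]/p[2]).round())
E
```

```text
{'time': np.float64(0.0), 'joint_positions': array([ 0.931,  0.381,  1.298, -0.   ,  1.464, -0.215]), 'dq': array([ 0.002, -0.001,  0.001, -0.   ,  0.001, -0.001]), 'joint_efforts': array([-1.0000e-03, -4.3792e+01, -2.2456e+01,  7.1000e-02,  3.5000e-02,
       -0.0000e+00]), 'position': array([0.227, 0.501, 0.238]), 'ee_rot': array([-6.62e-01, -3.07e+00,  2.00e-03]), 'ft_force': array([ 0.468,  0.749, -0.228]), 'wrist_torque': array([-0.042,  0.025, -0.038]), 'grip_width': np.float64(0.088)}
side slot_board_mid 0.83 [ 0.498 -0.19   0.106] [355. 274.]
side slot_board_mid 0.72 [ 0.382 -0.249  0.097] [321. 319.]
side slot_board_mid 0.7 [ 0.57  -0.299  0.157] [414. 286.]
side pin_mid 0.85 [0.52  0.439 0.01 ] [263. 149.]
side pin_mid 0.74 [0.512 0.227 0.013] [286. 188.]
side closed_board_mid 0.61 [ 0.534 -0.039  0.109] [336. 222.]
side hole_board_mid 0.6 [ 0.483 -0.361  0.11 ] [393. 341.]
top slot_board_mid 0.92 [ 0.602 -0.265  0.103] [423. 165.]
top slot_board_mid 0.76 [ 0.386 -0.243  0.111] [419. 244.]
top pin_mid 0.86 [0.546 0.445 0.012] [174. 194.]
top pin_mid 0.64 [0.529 0.229 0.008] [248. 199.]
top closed_board_mid 0.8 [ 0.528 -0.037  0.129] [341. 192.]
top hole_board_mid 0.57 [ 0.482 -0.343  0.123] [456. 207.]
```

View pics/side1.png

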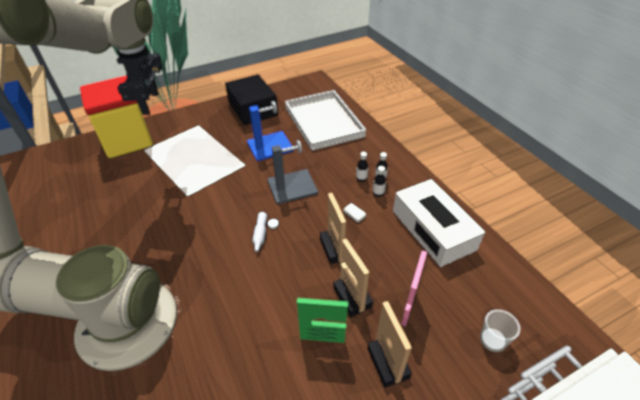

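View pics/top1.png

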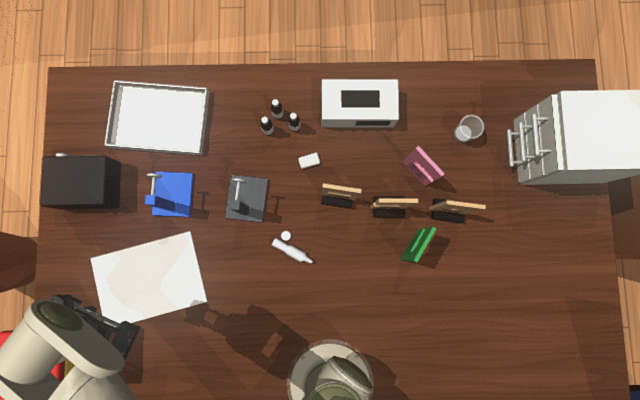

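The side view shows tan boards at (336,222), (355,274) and (393,341). The board at (355,274) appears to be open at its side edge. The green (322,320) and pink (415,285) boards are look-alikes, and so is the blue stand at (263,149). The grey stand at (290,188) is the target. I'll confirm this with a crop and measure.

```bash
python3 - <<'E'
from h import *
a=dict(np.load("pics/side.npz")); b=dict(np.load("pics/top.npz"))
A=cv2.resize(a["frame"][185:385,300:430],None,fx=3,fy=3,interpolation=2)
B=cv2.resize(a["frame"][135:210,255:330],None,fx=4,fy=4,interpolation=2); C=cv2.resize(b["frame"][165:230,215:290],(300,260),interpolation=2)
R=np.zeros((600,300,3),np.uint8); R[:300]=B; R[320:580]=C
cv2.imwrite("pics/crop.png",np.hstack([A,R])[...,::-1])
for n,s in (("side",a),("top",b)):
    W=cloud(s); hsv=cv2.cvtColor(s["frame"],cv2.COLOR_RGB2HSV)
    z=W[...,2]
    # tan board
    for y0,y1 in ((-.13,.06),(-.27,-.12),(-.42,-.28)):
        m=(z>.05)&(W[...,0]>.43)&(W[...,0]<.6)&(W[...,1]>y0)&(W[...,1]<y1)&(hsv[...,0]<25)&(hsv[...,2]>110)
        P=W[m]; 
        if len(P)<10: continue
        r=cv2.minAreaRect(P[:,:2].astype(np.float32)*1000); 
        T=P[P[:,2]>np.nanmax(P[:,2])-.02]; rt=cv2.minAreaRect(T[:,:2].astype(np.float32)*1000)
        print(n,"board",len(P),r,"zmax",np.percentile(P[:,2],[2,98]).round(3),"top",rt)
    m=(z>.1)&(W[...,0]>.4)&(W[...,0]<.65)&(W[...,1]>.14)&(W[...,1]<.32)
    v,u=np.nonzero(m)
    print(n,"stand",m.sum())
    for i in np.argsort(W[m][:,0])[::max(1,m.sum()//40)]: print(u[i],v[i],W[m][i].round(3),s["frame"][m][i])
E
```

```text
side board 487 ((528.688720703125, -59.80286407470703), (150.8270263671875, 20.602325439453125), 74.406005859375) zmax [0.061 0.163] top ((534.7826538085938, -37.72090148925781), (103.27215576171875, 11.491161346435547), 79.7001953125)
side board 919 ((500.27569580078125, -181.64236450195312), (103.73174285888672, 12.471061706542969), 87.82308197021484) zmax [0.057 0.163] top ((500.2674865722656, -182.02662658691406), (101.32633972167969, 12.452898979187012), 87.94982147216797)
side board 705 ((486.32373046875, -355.28076171875), (100.2678451538086, 11.201314926147461), 81.78804779052734) zmax [0.059 0.163] top ((486.3858337402344, -355.19732666015625), (100.08501434326172, 11.102189064025879), 81.78804779052734)
side stand 309
274 156 [0.483 0.226 0.148] [52 54 59]
274 162 [0.484 0.235 0.12 ] [52 53 54]
275 165 [0.485 0.23  0.112] [50 52 56]
274 153 [0.485 0.229 0.156] [51 54 59]
274 163 [0.486 0.24  0.112] [51 51 52]
275 155 [0.486 0.226 0.151] [53 57 60]
273 156 [0.487 0.244 0.134] [46 53 64]
275 159 [0.487 0.232 0.132] [52 56 59]
276 161 [0.488 0.228 0.127] [50 54 59]
276 159 [0.
[... 3198 characters left out ...]
  0.234 0.152] [126 123 121]
236 197 [0.515 0.237 0.152] [215 211 205]
237 195 [0.52  0.234 0.152] [195 192 185]
238 193 [0.525 0.232 0.15 ] [134 131 127]
237 191 [0.531 0.234 0.151] [217 213 209]
236 189 [0.536 0.237 0.152] [186 185 179]
238 187 [0.541 0.232 0.152] [206 204 198]
238 185 [0.545 0.231 0.156] [215 212 207]
238 183 [0.551 0.231 0.155] [204 200 194]
238 182 [0.554 0.231 0.154] [204 201 194]
243 181 [0.554 0.217 0.163] [123 121 116]
238 181 [0.556 0.231 0.156] [138 134 130]
239 180 [0.556 0.226 0.168] [188 186 179]
242 180 [0.557 0.219 0.164] [155 151 146]
232 180 [0.557 0.245 0.164] [128 127 124]
238 179 [0.559 0.229 0.167] [227 224 217]
233 179 [0.56  0.243 0.162] [182 178 173]
```

View pics/crop.png

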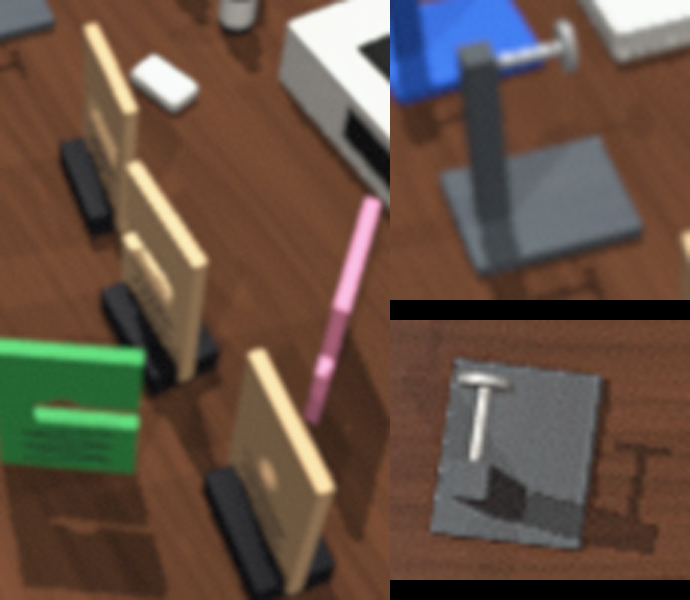

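The middle board at (355,274), centre about (0.498,-0.180), has a slot open at its +y edge, which matches the description. The grey stand's pin runs from about (0.507,0.238) to (0.556,0.231). I'll rise and turn, then take a wrist look at the pin on the way.

>>> move_arm([
  [[0,0,-0.012],[0,0,6.76]],
  [[0,0,-0.012],[0,0,6.76]],
  [[0,0,-0.012],[0,0,6.76]],
  [[0,0,-0.012],[0,0,6.76]],
  [[0,0,-0.012],[0,0,6.76]],
  [[0,0,-0.012],[0,0,6.76]],
  [[0,0,-0.012],[0,0,6.76]],
  [[0,0,-0.012],[0,0,6.76]],
  [[0,0,-0.012],[0,0,6.76]],
  [[0,0,-0.012],[0,0,6.76]],
], hand=0.6)

```text
time: 1.33
position: [0.2266, 0.501, 0.3594]
ee_rot: [2.265, 2.177, -0.0]
ft_force: [0.4, 0.4, 0.2]
grip_width: 0.0525
```

```bash
python3 - <<'E'
from h import *
st=observe(); s=snapshot("wrist"); print(s["tool_from_camera"].round(3),s["mtx"].round(0),st["position"],Ro.from_rotvec(st["ee_rot"]).as_matrix().round(3),st["joint_positions"])
E
```

```text
[[ 0.    -0.952 -0.307  0.079]
 [ 1.     0.     0.     0.001]
 [-0.    -0.307  0.952 -0.146]
 [ 0.     0.     0.     1.   ]] [[297.   0. 317.]
 [  0. 297. 194.]
 [  0.   0.   1.]] [0.22662015 0.50103501 0.35935077] [[ 0.04   0.999 -0.   ]
 [ 0.999 -0.04  -0.   ]
 [-0.    -0.    -1.   ]] [ 9.30693608e-01  3.27491855e-01  1.03774902e+00 -2.46361028e-07
  1.77636906e+00  9.70359707e-01]
```

>>> move_arm([
  [[-0.0238,0.031,0.004],[0,0,0]],
  [[-0.0238,0.031,0.004],[0,0,0]],
  [[-0.0238,0.031,0.004],[0,0,0]],
  [[-0.0238,0.031,0.004],[0,0,0]],
  [[-0.0238,0.031,0.004],[0,0,0]],
  [[-0.0238,0.031,0.004],[0,0,0]],
  [[-0.0238,0.031,0.004],[0,0,0]],
  [[-0.0238,0.031,0.004],[0,0,0]],
  [[-0.0238,0.031,0.004],[0,0,0]],
  [[-0.0238,0.031,0.004],[0,0,0]],
  [[0,0,0],[0,0,0]],
  [[0,0,0],[0,0,0]],
  [[0,0,0],[0,0,0]],
])

```text
invalid input
```

>>> move_arm([
  [[-0.0238,0.031,0.004],[0,0,0]],
  [[-0.0238,0.031,0.004],[0,0,0]],
  [[-0.0238,0.031,0.004],[0,0,0]],
  [[-0.0238,0.031,0.004],[0,0,0]],
  [[-0.0238,0.031,0.004],[0,0,0]],
  [[-0.0238,0.031,0.004],[0,0,0]],
  [[-0.0238,0.031,0.004],[0,0,0]],
  [[-0.0238,0.031,0.004],[0,0,0]],
  [[-0.0238,0.031,0.004],[0,0,0]],
  [[-0.0238,0.031,0.004],[0,0,0]],
])

```text
time: 2.22
position: [0.5296, 0.2512, 0.3182]
ee_rot: [-2.256, -2.187, 0.0]
ft_force: [-0.2, 0.5, -0.1]
grip_width: 0.0531
```

>>> move_arm([
  [[0,0,0],[0,0,0]],
  [[0,0,0],[0,0,0]],
  [[0,0,0],[0,0,0]],
])

```text
time: 2.47
position: [0.5281, 0.253, 0.3185]
ee_rot: [-2.257, -2.185, 0.001]
ft_force: [0.1, -0.8, 0.3]
grip_width: 0.0531
```

```bash
python3 - <<'E'
from h import *
st=observe(); s=snapshot("wrist"); W=cloud(s,st); np.savez("pics/w1",W=W,**s)
print(st["position"].round(4) if hasattr(st["position"],'round') else st["position"])
cv2.imwrite("pics/w1.png",s["frame"][...,::-1])
x,y,z=W[...,0],W[...,1],W[...,2]; near=(x>.42)&(x<.64)&(y>.13)&(y<.33)
pin=near&(abs(z-.15)<.012)&(x>.514)&(x<.548)&(y>.2)&(y<.26); P=W[pin]
# ridge: per x-bin median y
b=np.arange(.514,.549,.003); xs=[];ys=[];zs=[]
for l in b:
    q=P[(P[:,0]>=l)&(P[:,0]<l+.003)]
    if len(q)>3: xs.append(q[:,0].mean()); ys.append((np.percentile(q[:,1],2)+np.percentile(q[:,1],98))/2); zs.append(np.percentile(q[:,2],90))
f=np.polyfit(xs,ys,1); print("pin n",len(P),"yaw",np.degrees(np.arctan(f[0])),"y@.53",np.polyval(f,.53),"ztop",np.round(zs,4))
h=near&(z>.158); 
for n,m in (("post",h&(x<.52)),("head",h&(x>.535)&(y>.2))):
    print(n,m.sum(),cv2.minAreaRect(W[m][:,:2].astype(np.float32)*1000),np.percentile(z[m],[5,50,95]).round(4), W[m].min(0),W[m].max(0))
m=near&(abs(z-.012)<.004); print("base",cv2.minAreaRect(W[m][:,:2].astype(np.float32)*1000), "table z",np.nanmedian(z[(z<.006)&(z>-.02)]))
E
```

```text
[0.5281 0.253  0.3185]
pin n 222 yaw -8.25317706195084 y@.53 0.23495455847940866 ztop [0.1541 0.1537 0.1541 0.154  0.1541 0.154  0.1546 0.1536 0.1542 0.1542
 0.1542 0.1539]
post 35825 ((479.3870849609375, 260.34429931640625), (61.0616455078125, 77.07196044921875), 81.02520751953125) [0.3467 0.4012 0.4193] [0.4449135  0.22565723 0.158048  ] [0.5199982  0.29042233 0.42197121]
head 37327 ((581.9035034179688, 260.6810607910156), (80.42982482910156, 69.6763687133789), 21.616559982299805) [0.3546 0.4021 0.4194] [0.53500333 0.21480574 0.15803083] [0.61610974 0.28636869 0.42236795]
base ((512.8729858398438, 205.70188903808594), (171.64804077148438, 163.65765380859375), 82.1926498413086) table z 7.445809076522814e-05
```

View pics/w1.png

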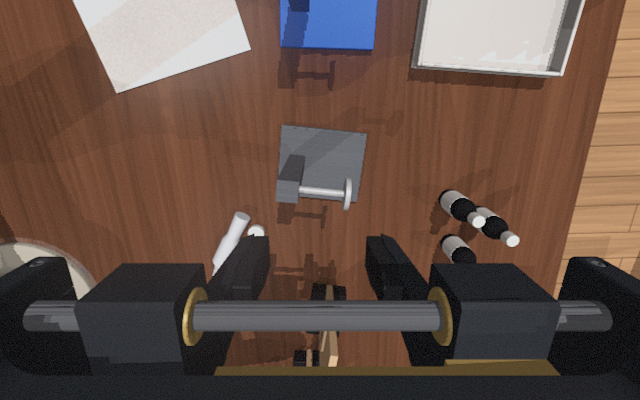

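The wrist image shows the grey post at (290,188), the pin to (345,190) and the head at (348,193). The top of the pin is at z 0.154, which puts its axis at 0.150 as stated. I still need the post and head extents along the pin.

```bash
python3 - <<'E'
from h import *
W=np.load("pics/w1.npz")["W"].reshape(-1,3); a=np.radians(-8.25)
u=np.array([np.cos(a),np.sin(a)]); v=np.array([-u[1],u[0]]); o=np.array([.53,.235])
q=W[(W[:,2]>.1)&(W[:,2]<.2)&(np.hypot(W[:,0]-.53,W[:,1]-.235)<.07)]
U=(q[:,:2]-o)@u; V=(q[:,:2]-o)@v
for n,m in (("posttop",(U<-.01)&(q[:,2]>.158)),("head",(U>.01)&(q[:,2]>.156)),("headall",(U>.018)&(q[:,2]>.13)&(abs(V)>.006))): print(n,m.sum(),"U",np.percentile(U[m],[1,50,99]).round(4),"V",np.percentile(V[m],[1,99]).round(4),"z",np.percentile(q[m,2],[1,50,99]).round(4))
E
```

```text
posttop 519 U [-0.0449 -0.0332 -0.0213] V [-0.0125  0.0115] z [0.1589 0.1628 0.1646]
head 174 U [0.0285 0.0308 0.0337] V [-0.0164  0.0167] z [0.1565 0.1648 0.1685]
headall 164 U [0.0286 0.03   0.0337] V [-0.0171  0.0175] z [0.1368 0.1597 0.1674]
```

>>> move_arm([
  [[-0.0415,-0.0013,0],[0,0,0]],
  [[-0.0415,-0.0013,0],[0,0,0]],
  [[-0.0415,-0.0013,0],[0,0,0]],
  [[-0.0415,-0.0013,0],[0,0,0]],
  [[-0.0415,-0.0013,0],[0,0,0]],
  [[-0.0415,-0.0013,0],[0,0,0]],
  [[-0.0415,-0.0013,0],[0,0,0]],
  [[-0.0415,-0.0013,0],[0,0,0]],
  [[-0.0415,-0.0013,0],[0,0,0]],
  [[-0.0415,-0.0013,0],[0,0,0]],
])

```text
time: 3.35
position: [0.5008, -0.162, 0.3195]
ee_rot: [2.254, 2.186, 0.001]
ft_force: [1.0, -0.1, 0.2]
grip_width: 0.053
```

>>> move_arm([
  [[0,0,0],[0,0,0]],
  [[0,0,0],[0,0,0]],
  [[0,0,0],[0,0,0]],
])

```text
time: 3.6
position: [0.5014, -0.1602, 0.3191]
ee_rot: [2.257, 2.185, 0.001]
ft_force: [-0.3, 0.8, -0.1]
grip_width: 0.0531
```

```bash
python3 - <<'E'
from h import *
st=observe(); s=snapshot("wrist"); W=cloud(s,st)
print(np.round(st["position"],4),Ro.from_rotvec(st["ee_rot"]).as_matrix().round(4).tolist())
cv2.imwrite("pics/w2.png",s["frame"][...,::-1])
hsv=cv2.cvtColor(s["frame"],cv2.COLOR_RGB2HSV)
x,y,z=np.moveaxis(W,-1,0)
m=(z>.15)&(z<.175)&(abs(x-.498)<.03)&(y>-.26)&(y<-.11); P=W[m]
print(len(P),cv2.minAreaRect(P[:,:2].astype(np.float32)*1000),np.percentile(z[m],[5,50,95]).round(4),np.percentile(P,[1,99],axis=0).round(4))
E
```

```text
[ 0.5014 -0.1602  0.3191] [[0.0321, 0.9995, 0.0005], [0.9995, -0.0321, 0.0001], [0.0001, 0.0005, -1.0]]
872 ((500.1327209472656, -180.9019012451172), (100.61225891113281, 9.813935279846191), 88.33769989013672) [0.1596 0.1609 0.162 ] [[ 0.4949 -0.2301  0.1569]
 [ 0.5062 -0.1307  0.1624]]
```

View pics/w2.png

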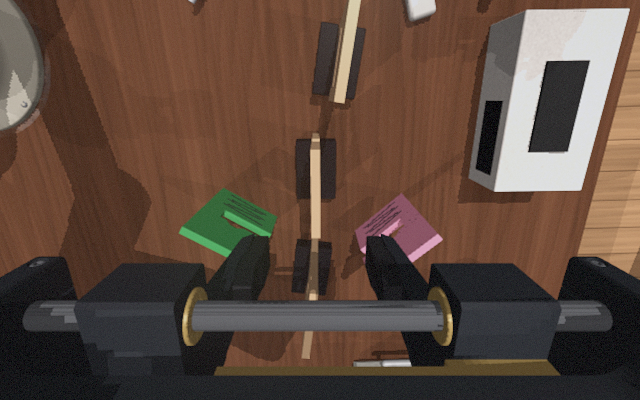

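>>> move_arm([
  [[-0.0207,-0.0006,0.0],[0,0,0]],
  [[0,0,0.025],[0,0,0]],
  [[0,0,0.025],[0,0,0]],
  [[0,0,0.025],[0,0,0]],
  [[0,0,0.025],[0,0,0]],
  [[0,0,0.025],[0,0,0]],
  [[0,0,0.025],[0,0,0]],
  [[0,0,0.025],[0,0,0]],
  [[0,0,0.01],[0,0,0]],
  [[0,0,0.004],[0,0,0]],
])

```text
time: 4.48
position: [0.4998, -0.18, 0.1283]
ee_rot: [-2.253, -2.185, 0.001]
ft_force: [0.3, 0.7, 0.2]
grip_width: 0.0529
```

>>> move_arm([
  [[0,0,0],[0,0,0]],
  [[0,0,0],[0,0,0]],
  [[0,0,0],[0,0,0]],
  [[0,0,0],[0,0,0]],
  [[0,0,0],[0,0,0]],
  [[0,0,0],[0,0,0]],
  [[0,0,0],[0,0,0]],
  [[0,0,0],[0,0,0]],
  [[0,0,0],[0,0,0]],
], hand=0, squeeze=40)

```text
time: 5.23
position: [0.5, -0.1823, 0.13]
ee_rot: [2.259, 2.183, -0.0]
ft_force: [-1.3, 0.4, 4.1]
grip_width: 0.0098
```

>>> move_arm([
  [[0,0,-0.008],[0,0,0]],
  [[0,0,-0.012],[0,0,0]],
  [[0,0,-0.02],[0,0,0]],
  [[0,0,-0.025],[0,0,0]],
  [[0,0,-0.025],[0,0,0]],
  [[0,0,-0.025],[0,0,0]],
  [[0,0,-0.025],[0,0,0]],
  [[0,0,-0.025],[0,0,0]],
  [[0,0,-0.02],[0,0,0]],
  [[0,0,-0.012],[0,0,0]],
])

```text
time: 6.07
position: [0.5002, -0.1823, 0.3295]
ee_rot: [2.257, 2.182, 0.001]
ft_force: [0.6, -0.8, -1.8]
grip_width: 0.0097
```

```bash
python3 - <<'E'
from h import *
st=observe(); print(np.round(st["position"],4),Ro.from_rotvec(st["ee_rot"]).as_matrix().round(4).tolist(),st["grip_width"],st["ft_force"],st["wrist_torque"])
for c in("side",):
    s=snapshot(c); W=cloud(s); x,y,z=np.moveaxis(W,-1,0); hsv=cv2.cvtColor(s["frame"],cv2.COLOR_RGB2HSV)
    cv2.imwrite("pics/s2.png",cv2.resize(s["frame"][130:390,240:500],None,fx=2.3,fy=2.3,interpolation=2)[...,::-1])
    m=(z>.19)&(z<.38)&(abs(x-.5)<.04)&(y>-.25)&(y<-.11)&(hsv[...,0]<25)&(hsv[...,1]>50)&(hsv[...,2]>110)
    print(np.percentile(W[m],[1,50,99],axis=0).round(4),cv2.minAreaRect(W[m][:,:2].astype(np.float32)*1000))
E
```

```text
[ 0.5002 -0.1823  0.3295] [[0.0338, 0.9994, 0.0027], [0.9994, -0.0338, -0.0016], [-0.0015, 0.0027, -1.0]] 0.009682498952749308 [ 0.56777875 -0.75512279 -1.78327494] [-0.11271552  0.0241155  -0.07057272]
[[ 0.4946 -0.2323  0.207 ]
 [ 0.4968 -0.2104  0.2757]
 [ 0.5058 -0.1329  0.3618]] ((501.626708984375, -181.89622497558594), (102.03349304199219, 12.339057922363281), 88.0211410522461)
```

View pics/s2.png

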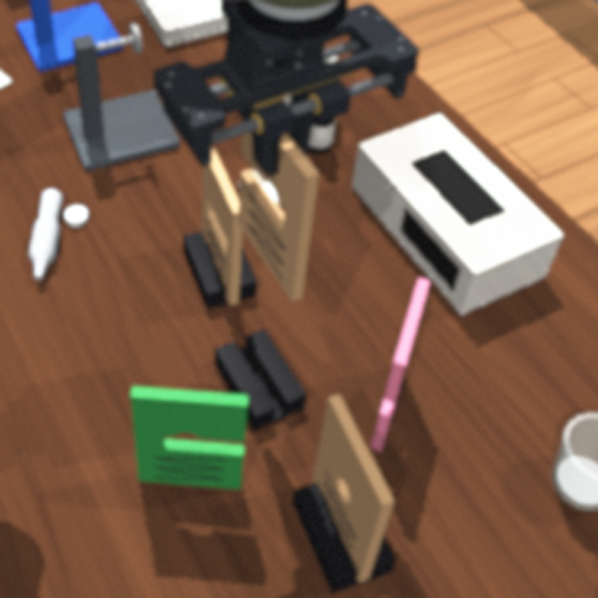

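The board hangs upright in the grip at crop (280,220), with the slot open towards +y, and both bystanders are still in their holders. I'll turn it square to the pin and carry it to the entry side.

>>> move_arm([
  [[0,0,0],[0,0,3.2]],
  [[0,0,0],[0,0,3.2]],
  [[0.02,-0.0016,0],[0,0,0]],
  [[0.035,-0.0028,0],[0,0,0]],
  [[0.041,-0.0033,0],[0,0,0]],
  [[0.041,-0.0033,0],[0,0,0]],
  [[0.041,-0.0033,0],[0,0,0]],
  [[0.041,-0.0033,0],[0,0,0]],
  [[0.041,-0.0033,0],[0,0,0]],
  [[0.041,-0.0033,0],[0,0,0]],
])

```text
time: 6.95
position: [0.5192, 0.1212, 0.3263]
ee_rot: [-2.377, -2.054, 0.001]
ft_force: [0.4, -0.2, -1.2]
grip_width: 0.0096
```

>>> move_arm([
  [[0.02,-0.0016,0],[0,0,0]],
  [[0.0104,-0.0009,0],[0,0,0]],
  [[0,0,0.012],[0,0,0]],
  [[0,0,0.0255],[0,0,0]],
  [[0,0,0.0255],[0,0,0]],
  [[0,0,0.0255],[0,0,0]],
  [[0,0,0.025],[0,0,0]],
  [[0,0,0.015],[0,0,0]],
  [[0,0,0.007],[0,0,0]],
  [[0,0,0],[0,0,0]],
])

```text
time: 7.78
position: [0.5213, 0.1488, 0.1898]
ee_rot: [-2.377, -2.052, 0.004]
ft_force: [-0.1, -0.8, -2.6]
grip_width: 0.0096
```

```bash
cat > c.py <<'E'
from h import *
import sys
st=observe(); p=np.array(st["position"]); R=Ro.from_rotvec(st["ee_rot"]).as_matrix(); print(p.round(4),R.round(4).tolist(),st["grip_width"],np.round(st["ft_force"],1))
a=np.radians(-8.25); u=np.array([np.cos(a),np.sin(a)]); v=np.array([-u[1],u[0]]); d=np.array([.5336,.2345])
print("tcp rel pin UVz",(p[:2]-d)@u,(p[:2]-d)@v,p[2]-.15)
for c in ("side","top"):
    s=snapshot(c); W=cloud(s); hsv=cv2.cvtColor(s["frame"],cv2.COLOR_RGB2HSV)
    U=(W[...,:2]-d)@u; V=(W[...,:2]-d)@v; z=W[...,2]
    m=(z>.03)&(z<.26)&(abs(U)<.06)&(abs(V)<.17)&(hsv[...,0]<25)&(hsv[...,1]>50)&(hsv[...,2]>100)
    print(c,m.sum(),"UVz 1/50/99",np.percentile(np.c_[U[m],V[m],z[m]],[1,50,99],axis=0).round(4).tolist())
    if c=="side": 
        r=cv2.minAreaRect(np.c_[U[m],V[m]].astype(np.float32)*1000); print(r)
        cv2.imwrite(f"pics/{sys.argv[1]}.png",cv2.resize(s["frame"][90:240,220:360],None,fx=4,fy=4,interpolation=2)[...,::-1])
E
python3 c.py e1
```

```text
[0.5213 0.1488 0.1898] [[0.146, 0.9893, -0.0032], [0.9893, -0.146, -0.0003], [-0.0008, -0.0031, -1.0]] 0.009611817081491676 [-0.1 -0.8 -2.6]
tcp rel pin UVz 9.981084972732937e-05 -0.08662367484164878 0.03983589072167712
side 493 UVz 1/50/99 [[-0.0053, -0.1384, 0.0681], [-0.0026, -0.1182, 0.1502], [0.0145, -0.0362, 0.2296]]
((6.153944969177246, -70.36058044433594), (139.2987823486328, 29.751590728759766), 81.15180969238281)Traceback (most recent call last):
  File "c.py", line 10, in <module>
    print(c,m.sum(),"UVz 1/50/99",np.percentile(np.c_[U[m],V[m],z[m]],[1,50,99],axis=0).round(4).tolist())
                                  ~~~~~~~~~~~~~^^^^^^^^^^^^^^^^^^^^^^^^^^^^^^^^^^^^^^^^
    return _quantile_unchecked(
        a, q, axis, out, overwrite_input, method, keepdims, weights)
    return _ureduce(a,
                    func=_quantile_ureduce_func,
    ...<5 lines>...
                    overwrite_input=overwrite_input,
                    method=method)
    r = func(a, **kwargs)
    result = _quantile(arr,
                       quantiles=q,
    ...<2 lines>...
                       out=out,
                       weights=wgt)
    slices_having_nans = np.isnan(arr[-1, ...])
                                  ~~~^^^^^^^^^
IndexError: index -1 is out of bounds for axis 0 with size 0
```

View pics/e1.png

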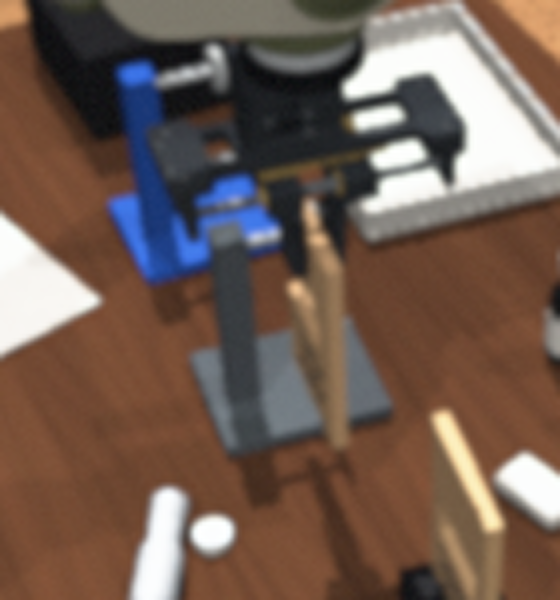

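The board is square beside the pin with its slot edge facing it, at crop (300,290). Its centre is at V=-0.086 and about 4 mm low. I'll raise it 4 mm, then slide it in while watching the force.

>>> move_arm([
  [[0,0,-0.004],[0,0,0]],
  [[0,0,0],[0,0,0]],
  [[0,0,0],[0,0,0]],
  [[0.005,0,0],[0,0,0]],
  [[0.01,0,0],[0,0,0]],
  [[0.01,0,0],[0,0,0]],
  [[0.01,0,0],[0,0,0]],
  [[0,0,0],[0,0,0]],
  [[0,0,0],[0,0,0]],
])

```text
time: 8.63
position: [0.5267, 0.185, 0.195]
ee_rot: [-2.375, -2.056, 0.001]
ft_force: [-0.3, 1.0, -2.1]
grip_width: 0.0097
```

>>> move_arm([
  [[0.005,0,0],[0,0,0]],
  [[0.008,0,0],[0,0,0]],
  [[0.008,0,0],[0,0,0]],
  [[0.008,0,0],[0,0,0]],
  [[0.008,0,0],[0,0,0]],
  [[0.008,0,0],[0,0,0]],
  [[0.006,0,0],[0,0,0]],
  [[0,0,0],[0,0,0]],
  [[0,0,0],[0,0,0]],
])

```text
time: 9.38
position: [0.5342, 0.2349, 0.1951]
ee_rot: [2.376, 2.055, -0.0]
ft_force: [0.4, -0.2, -2.4]
grip_width: 0.0101
```

```bash
sed -i 's/    print(c,m.sum/    if m.sum()<5: continue\n&/' c.py; python3 c.py e2
```

```text
[0.5342 0.2349 0.1951] [[0.1443, 0.9895, -0.0001], [0.9895, -0.1443, -0.0002], [-0.0002, -0.0001, -1.0]] 0.010069789756840624 [ 0.4 -0.2 -2.4]
tcp rel pin UVz 0.000498705402649733 0.0004937770845499283 0.045137994621978955
side 394 UVz 1/50/99 [[-0.0042, -0.0521, 0.076], [-0.0011, -0.0376, 0.1652], [0.0075, 0.0415, 0.2334]]
((1.799809455871582, -1.6129875183105469), (102.82952880859375, 13.969085693359375), 88.56122589111328)
top 27 UVz 1/50/99 [[-0.0063, -0.0479, 0.0835], [-0.0014, -0.0438, 0.2232], [0.0043, -0.0383, 0.2269]]
```

View pics/e2.png

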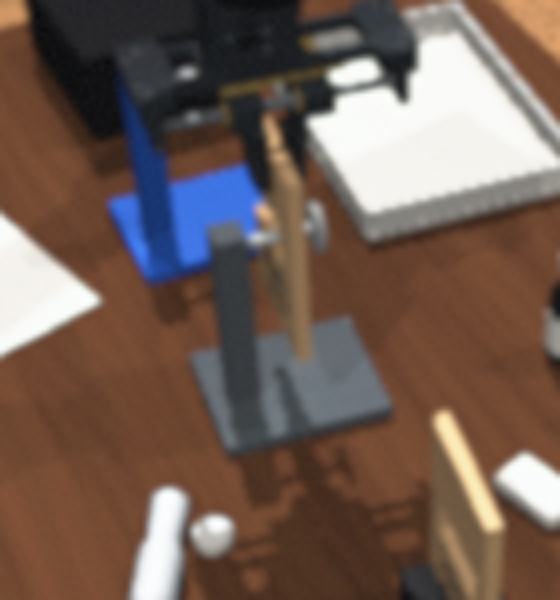

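The pin runs through the slot between post and head, at crop (265,235). There is no contact force. I'll lower it into the notch.

>>> move_arm([
  [[0.002,0,0.003],[0,0,0]],
  [[0,0,0.004],[0,0,0]],
  [[0,0,0.004],[0,0,0]],
  [[0,0,0.003],[0,0,0]],
  [[0,0,0.002],[0,0,0]],
  [[0,0,0],[0,0,0]],
  [[0,0,0],[0,0,0]],
])

```text
time: 10.07
position: [0.5345, 0.2366, 0.1792]
ee_rot: [-2.377, -2.054, 0.0]
ft_force: [-0.1, -0.4, -1.6]
grip_width: 0.01
```

>>> move_arm([
  [[0,0,0.001],[0,0,0]],
  [[0,0,0],[0,0,0]],
  [[0,0,0],[0,0,0]],
])

```text
time: 10.32
position: [0.5345, 0.2366, 0.1783]
ee_rot: [2.377, 2.054, 0.0]
ft_force: [-0.5, 0.1, -1.3]
grip_width: 0.0098
```

>>> move_arm([
  [[0,0,0.0008],[0,0,0]],
  [[0,0,0],[0,0,0]],
  [[0,0,0],[0,0,0]],
])

```text
time: 10.57
position: [0.5346, 0.2367, 0.1779]
ee_rot: [2.377, 2.054, 0.001]
ft_force: [0.4, 0.0, 1.9]
grip_width: 0.0093
```

>>> move_arm([
  [[0,0,0.0008],[0,0,0]],
  [[0,0,0],[0,0,0]],
  [[0,0,0],[0,0,0]],
])

```text
time: 10.82
position: [0.5347, 0.2367, 0.1777]
ee_rot: [2.376, 2.054, 0.002]
ft_force: [-1.5, -0.5, 7.2]
grip_width: 0.0095
```

>>> move_arm([
  [[0,0,-0.0008],[0,0,0]],
  [[0,0,0],[0,0,0]],
  [[0,0,0],[0,0,0]],
], squeeze=3)

```text
time: 11.07
position: [0.5346, 0.2367, 0.1778]
ee_rot: [2.377, 2.054, 0.001]
ft_force: [-0.9, 0.5, 4.9]
grip_width: 0.0098
```

>>> move_arm([
  [[0,0,0],[0,0,0]],
  [[0,0,0],[0,0,0]],
  [[0,0,0],[0,0,0]],
  [[0,0,0],[0,0,0]],
  [[0,0,0],[0,0,0]],
  [[0,0,0],[0,0,0]],
], hand=0.35)

```text
time: 11.57
position: [0.5345, 0.2366, 0.1773]
ee_rot: [-2.377, -2.054, 0.0]
ft_force: [0.2, -0.1, -0.3]
grip_width: 0.0311
```

```bash
python3 c.py e3
```

```text
[0.5345 0.2366 0.1773] [[0.145, 0.9894, -0.0002], [0.9894, -0.145, -0.0001], [-0.0001, -0.0002, -1.0]] 0.031087852503587404 [ 0.2 -0.1 -0.3]
tcp rel pin UVz 0.0005890118853157896 0.002193204613409888 0.027336672808117662
side 432 UVz 1/50/99 [[-0.0166, -0.059, 0.0644], [-0.0015, -0.0351, 0.1588], [0.0077, 0.0427, 0.2557]]
((1.1443061828613281, -8.023757934570312), (89.79300689697266, 65.55583190917969), 56.3820915222168)
top 57 UVz 1/50/99 [[-0.0471, -0.0575, 0.0624], [-0.0006, -0.0457, 0.1506], [0.0044, 0.0184, 0.2546]]
```

View pics/e3.png

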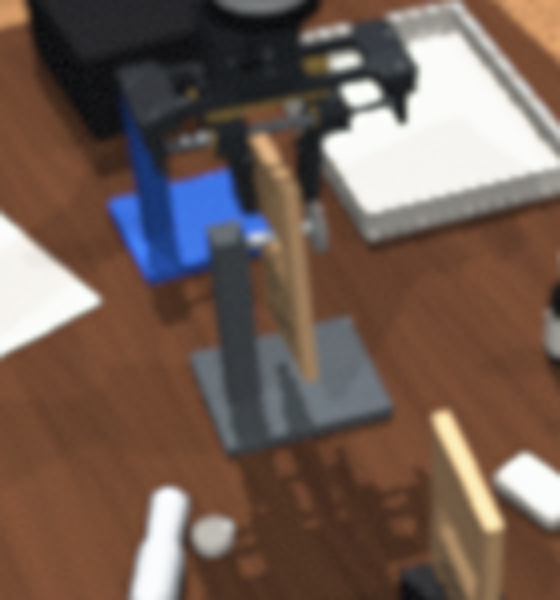

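The board hangs free between the fingers. I'll retreat straight up.

>>> move_arm([
  [[0,0,-0.005],[0,0,0]],
  [[0,0,-0.008],[0,0,0]],
  [[0,0,-0.01],[0,0,0]],
  [[0,0,-0.012],[0,0,0]],
  [[0,0,-0.02],[0,0,0]],
  [[0,0,-0.025],[0,0,0]],
  [[0,0,-0.025],[0,0,0]],
  [[0,0,-0.025],[0,0,0]],
  [[0,0,-0.02],[0,0,0]],
  [[0,0,0],[0,0,0]],
])

```text
time: 12.5
position: [0.5352, 0.2368, 0.333]
ee_rot: [2.374, 2.051, 0.012]
ft_force: [0.2, 0.9, 0.5]
grip_width: 0.0309
```

>>> move_arm([
  [[-0.02,-0.025,0],[0,0,0]],
  [[-0.02,-0.025,0],[0,0,0]],
  [[-0.02,-0.025,0],[0,0,0]],
  [[-0.02,-0.025,0],[0,0,0]],
  [[-0.02,-0.025,0],[0,0,0]],
  [[-0.02,-0.015,0],[0,0,0]],
  [[0,0,0],[0,0,0]],
  [[0,0,0],[0,0,0]],
  [[0,0,0],[0,0,0]],
  [[0,0,0],[0,0,0]],
])

```text
time: 13.33
position: [0.3792, 0.1385, 0.3272]
ee_rot: [-2.376, -2.054, 0.0]
ft_force: [0.7, 0.4, 0.4]
grip_width: 0.031
```

```bash
python3 c.py e4; python3 - <<'E'
from h import *
a=np.radians(-8.25); u=np.array([np.cos(a),np.sin(a)]); v=np.array([-u[1],u[0]]); d=np.array([.5336,.2345])
s=snapshot("side"); W=cloud(s); hsv=cv2.cvtColor(s["frame"],cv2.COLOR_RGB2HSV)
U=(W[...,:2]-d)@u; V=(W[...,:2]-d)@v; z=W[...,2]
m=(abs(U)<.02)&(abs(V)<.06)&(z>.19)&(z<.23)
for l in np.arange(-.055,.055,.01):
    q=m&(V>=l)&(V<l+.01)
    if q.sum(): print(round(l+.005,3),"topz",np.nanmax(z[q]).round(4),"Umed",np.median(U[q]).round(4))
for c in("closed_board_mid","hole_board_mid","slot_board_mid"): print(c,[(np.round(r["location"],3),round(r["conf"],2)) for r in search_frame("side",c)])
E
```

```text
[0.3792 0.1385 0.3272] [[0.1447, 0.9895, -0.0004], [0.9895, -0.1447, 0.0001], [0.0, -0.0004, -1.0]] 0.030980104733899796 [0.7 0.4 0.4]
tcp rel pin UVz -0.13899584636194653 -0.11712873515904478 0.17721653068166657
side 395 UVz 1/50/99 [[-0.0032, -0.0569, 0.0588], [-0.0007, -0.038, 0.1587], [0.0074, 0.054, 0.2131]]
((8.027219772338867, 1.0017509460449219), (39.75385665893555, 114.34869384765625), 9.96068000793457)
top 247 UVz 1/50/99 [[-0.0062, -0.054, 0.0795], [-0.0022, 0.0061, 0.2055], [0.0084, 0.059, 0.2136]]
-0.04 topz 0.2143 Umed 0.0016
-0.03 topz 0.2135 Umed -0.0001
-0.02 topz 0.2118 Umed -0.0015
-0.01 topz 0.2116 Umed 0.0004
0.0 topz 0.2092 Umed -0.0019
0.01 topz 0.2092 Umed 0.0002
0.02 topz 0.2074 Umed -0.0015
0.03 topz 0.2057 Umed 0.0019
0.04 topz 0.2057 Umed -0.0001
0.05 topz 0.2048 Umed 0.0012
closed_board_mid [(array([ 0.529, -0.045,  0.104]), 0.63)]
hole_board_mid [(array([ 0.482, -0.358,  0.111]), 0.81)]
slot_board_mid [(array([ 0.382, -0.251,  0.096]), 0.96), (array([0.531, 0.209, 0.149]), 0.92), (array([ 0.57 , -0.3  ,  0.154]), 0.76)]
```

View pics/e4.png

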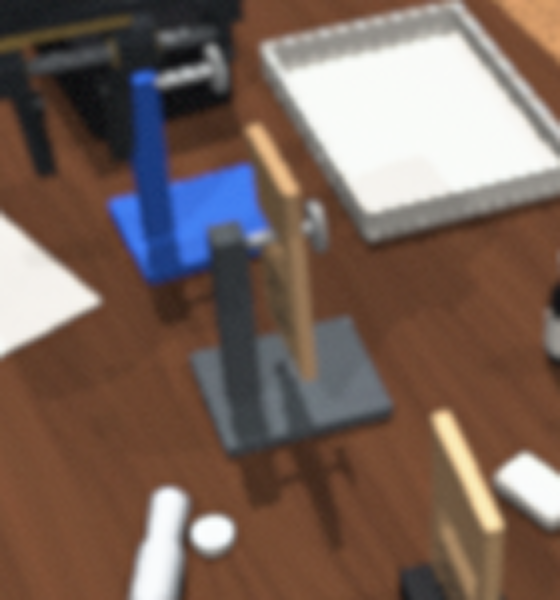

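Top edge falls from z 0.214 at V=-0.04 to 0.205 at V=+0.05, so the board is tilted about 6°, either swinging or seated off-centre. I'll let time pass and measure again.

>>> move_arm([
  [[0,0,0],[0,0,0]],
  [[0,0,0],[0,0,0]],
  [[0,0,0],[0,0,0]],
  [[0,0,0],[0,0,0]],
  [[0,0,0],[0,0,0]],
  [[0,0,0],[0,0,0]],
])

```text
time: 14.13
position: [0.3786, 0.1381, 0.3275]
ee_rot: [2.377, 2.054, 0.0]
ft_force: [0.0, -0.2, 0.9]
grip_width: 0.0309
```

```bash
cat > t.py <<'E'
from h import *
a=np.radians(-8.25); u=np.array([np.cos(a),np.sin(a)]); v=np.array([-u[1],u[0]]); d=np.array([.5336,.2345])
print(observe()["time"])
for c in ("side","top","side"):
    s=snapshot(c); W=cloud(s); U=(W[...,:2]-d)@u; V=(W[...,:2]-d)@v; z=W[...,2]
    m=(abs(U)<.02)&(abs(V)<.065)&(z>.19)&(z<.225); x=[];y=[]
    for l in np.arange(-.05,.05,.005):
        q=m&(V>=l)&(V<l+.005)
        if q.sum()>1: x.append(np.median(V[q])); y.append(np.nanmax(z[q]))
    f=np.polyfit(x,y,1); M=(abs(U)<.02)&(abs(V)<.065)&(z>.05)&(z<.225)&(s["frame"][...,0]>s["frame"][...,2]*1.25)
    print(c,len(x),"tilt deg",np.degrees(np.arctan(f[0])).round(2),"z(V=0)",f[1].round(4),"top V range",np.percentile(V[m],[1,99]).round(4),"U",np.percentile(U[M],[3,97]).round(4),"all V",np.percentile(V[M],[1,99]).round(4))
E
python3 t.py
```

```text
14.1333
side 19 tilt deg -6.21 z(V=0) 0.2101 top V range [-0.0438  0.055 ] U [-0.003   0.0067] all V [-0.0566  0.0534]
top 19 tilt deg -4.89 z(V=0) 0.2107 top V range [-0.0411  0.0597] U [-0.0062  0.0037] all V [-0.0537  0.0579]
side 19 tilt deg -6.42 z(V=0) 0.2099 top V range [-0.0443  0.056 ] U [-0.0029  0.0067] all V [-0.057   0.0525]
```

The tilt is static at about 6°, so the pin sits about 2 mm off the middle of the notch. I'll regrip, level the board, shift it about 2.3 mm towards -V at pin height, and reseat it.

>>> move_arm([
  [[0.0207,0.0234,0],[0,0,0]],
  [[0.0207,0.0234,0],[0,0,0]],
  [[0.0207,0.0234,0],[0,0,0]],
  [[0.0207,0.0234,0],[0,0,0]],
  [[0.0207,0.0234,0],[0,0,0]],
  [[0.0207,0.0234,0],[0,0,0]],
  [[0,0,0.02],[0,0,0]],
  [[0,0,0.02],[0,0,0]],
  [[0,0,0.02],[0,0,0]],
  [[0,0,0.015],[0,0,0]],
])

```text
time: 15.12
position: [0.5353, 0.2407, 0.2505]
ee_rot: [-2.376, -2.054, 0.003]
ft_force: [0.2, -0.3, -0.7]
grip_width: 0.031
```

>>> move_arm([
  [[0,0,0.01],[0,0,0]],
  [[0,0,0],[0,0,0]],
  [[0,0,0.015],[0,0,0]],
  [[0,0,0.015],[0,0,0]],
  [[0,0,0.015],[0,0,0]],
  [[0,0,0.012],[0,0,0]],
  [[0,0,0.007],[0,0,0]],
  [[0,0,0],[0,0,0]],
  [[0,0,0],[0,0,0]],
])

```text
time: 15.87
position: [0.5359, 0.2408, 0.1793]
ee_rot: [2.377, 2.054, 0.001]
ft_force: [0.3, 0.2, 1.3]
grip_width: 0.0309
```

>>> move_arm([
  [[0,0,0],[0,0,0]],
  [[0,0,0],[0,0,0]],
  [[0,0,0],[0,0,0]],
  [[0,0,0],[0,0,0]],
  [[0,0,0],[0,0,0]],
  [[0,0,0],[0,0,0]],
], hand=0, squeeze=30)

```text
time: 16.37
position: [0.5357, 0.2408, 0.179]
ee_rot: [2.377, 2.054, 0.002]
ft_force: [-0.7, -0.6, 3.6]
grip_width: 0.0097
```

>>> move_arm([
  [[0,0,-0.002],[0,0,0]],
  [[0,0,0],[0,0,0]],
  [[-0.0024,0,0],[0,2.9,0]],
  [[-0.0024,0,0],[0,2.9,0]],
  [[0,0,0],[0,0,0]],
  [[0,0,0],[0,0,0]],
])

```text
time: 16.87
position: [0.5347, 0.2354, 0.1801]
ee_rot: [-2.327, -2.008, -0.115]
ft_force: [0.3, -0.0, -1.3]
grip_width: 0.0098
```

```bash
python3 - <<'E'
from h import *
st=observe();print(np.round(st["position"],4),Ro.from_rotvec(st["ee_rot"]).as_matrix().round(4).tolist(),st["grip_width"],np.round(st["ft_force"],1))
E
python3 t.py
```

```text
[0.5347 0.2354 0.1801] [[0.1454, 0.9893, 0.0137], [0.9844, -0.1461, 0.0985], [0.0995, -0.0008, -0.995]] 0.009762971625385213 [ 0.3 -0.  -1.3]
16.8667
side 13 tilt deg 5.04 z(V=0) 0.2162 top V range [-0.0514  0.0136] U [-0.0053  0.0129] all V [-0.0524  0.0451]
top 2 tilt deg -51.43 z(V=0) 0.1723 top V range [-0.0346 -0.0243] U [-0.006   0.0017] all V [-0.0492 -0.012 ]
side 14 tilt deg 4.14 z(V=0) 0.216 top V range [-0.05    0.0144] U [-0.0055  0.0139] all V [-0.0519  0.0447]
```

```bash
cat > t2.py <<'E'
from h import *
a=np.radians(-8.25); u=np.array([np.cos(a),np.sin(a)]); v=np.array([-u[1],u[0]]); d=np.array([.5336,.2345])
for k in range(2):
    s=snapshot("side"); W=cloud(s); U=(W[...,:2]-d)@u; V=(W[...,:2]-d)@v; z=W[...,2]; F=s["frame"].astype(int)
    M=(abs(U)<.015)&(abs(V)<.07)&(z>.06)&(z<.225)&(F[...,0]>F[...,2]*1.25)&(F[...,0]>90)
    def fit(A,B,lo,hi,p):
        x=[];y=[]
        for l in np.arange(lo,hi,.006):
            q=M&(A>=l)&(A<l+.006)
            if q.sum()>2: x.append(l+.003); y.append(np.percentile(B[q],p))
        f=np.polyfit(x,y,1); r=y-np.polyval(f,x); g=abs(r)<2*r.std(); f=np.polyfit(np.array(x)[g],np.array(y)[g],1); return np.degrees(np.arctan(f[0])).round(2),f.round(4),len(x)
    print("edge(-V) lean, V at z",fit(z,V,.08,.2,2),"top slope",fit(V,z,-.05,-.012,99),"bottom",fit(V,z,-.05,.04,1))
E
python3 t2.py; python3 - <<'E'
from h import *
s=snapshot("side"); cv2.imwrite("pics/e5.png",cv2.resize(s["frame"][100:200,260:330],(560,600*4//3//1),interpolation=2)[:600,:,::-1])
E
```

```text
edge(-V) lean, V at z (np.float64(-0.15), array([-0.0027, -0.0503]), 20) top slope (np.float64(12.78), array([0.2268, 0.2192]), 7) bottom (np.float64(9.13), array([0.1608, 0.0717]), 15)
edge(-V) lean, V at z (np.float64(0.14), array([ 0.0025, -0.0507]), 20) top slope (np.float64(19.04), array([0.345 , 0.2242]), 7) bottom (np.float64(9.69), array([0.1707, 0.0697]), 15)
```

View pics/e5.png

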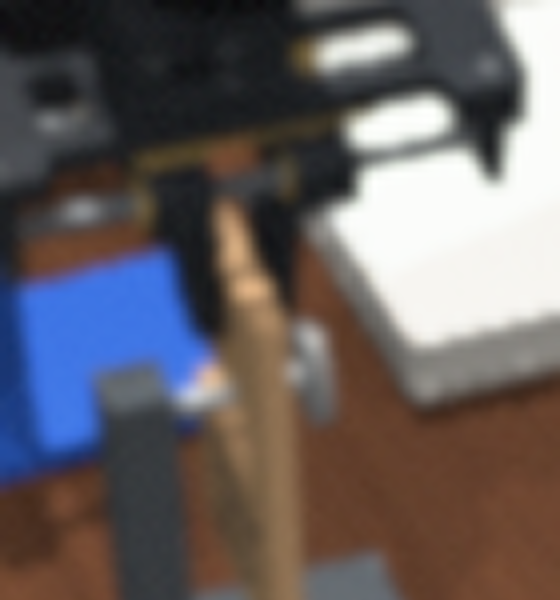

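The board is level in the grip, with edge lean about 0°, and has moved about 2 mm towards -V relative to the first release. Lowering gently.

>>> move_arm([
  [[-0.0001,0,0.0008],[0,0,0]],
  [[0,0,0],[0,0,0]],
  [[0,0,0],[0,0,0]],
])

```text
time: 17.42
position: [0.5348, 0.2361, 0.1796]
ee_rot: [-2.325, -2.01, -0.118]
ft_force: [0.6, 0.9, 0.2]
grip_width: 0.0097
```

>>> move_arm([
  [[-0.0001,0,0.0008],[0,0,0]],
  [[0,0,0],[0,0,0]],
  [[0,0,0],[0,0,0]],
])

```text
time: 17.67
position: [0.5349, 0.2361, 0.1795]
ee_rot: [-2.325, -2.01, -0.12]
ft_force: [-1.8, 1.4, 5.2]
grip_width: 0.0096
```

Contact at z 0.1795, as predicted. I'll ease off and release, then back out along the tool axis tilt.

>>> move_arm([
  [[0,0,-0.0006],[0,0,0]],
  [[0,0,0],[0,0,0]],
  [[0,0,0],[0,0,0]],
], squeeze=3)

```text
time: 17.92
position: [0.5349, 0.2359, 0.1795]
ee_rot: [-2.325, -2.009, -0.119]
ft_force: [-0.5, 0.4, 3.6]
grip_width: 0.0096
```

>>> move_arm([
  [[0,0,0],[0,0,0]],
  [[0,0,0],[0,0,0]],
  [[0,0,0],[0,0,0]],
  [[0,0,0],[0,0,0]],
  [[0,0,0],[0,0,0]],
  [[0,0,0],[0,0,0]],
], hand=0.35)

```text
time: 18.42
position: [0.5348, 0.2358, 0.1792]
ee_rot: [-2.325, -2.009, -0.118]
ft_force: [0.4, 0.2, 0.1]
grip_width: 0.0308
```

>>> move_arm([
  [[0,0,-0.005],[0,0,0]],
  [[0,0,-0.008],[0,0,0]],
  [[0,0,-0.01],[0,0,0]],
  [[0,0,-0.012],[0,0,0]],
  [[0,0,-0.02],[0,0,0]],
  [[0,0,-0.025],[0,0,0]],
  [[0,0,-0.025],[0,0,0]],
  [[0,0,-0.025],[0,0,0]],
  [[0,0,-0.02],[0,-2.9,0]],
  [[0,0,0],[0,-2.9,0]],
])

```text
time: 19.25
position: [0.5333, 0.2201, 0.3345]
ee_rot: [2.374, 2.048, 0.01]
ft_force: [1.4, 0.5, -0.2]
grip_width: 0.0311
```

>>> move_arm([
  [[-0.02,-0.025,0],[0,0,0]],
  [[-0.02,-0.025,0],[0,0,0]],
  [[-0.02,-0.025,0],[0,0,0]],
  [[-0.02,-0.025,0],[0,0,0]],
  [[-0.02,-0.025,0],[0,0,0]],
  [[-0.02,-0.015,0],[0,0,0]],
  [[0,0,0],[0,0,0]],
  [[0,0,0],[0,0,0]],
  [[0,0,0],[0,0,0]],
  [[0,0,0],[0,0,0]],
])

```text
time: 20.08
position: [0.3774, 0.1227, 0.3287]
ee_rot: [2.377, 2.054, 0.0]
ft_force: [0.2, -0.7, 0.8]
grip_width: 0.0308
```

```bash
python3 t.py; python3 t2.py
```

```text
20.0833
side 20 tilt deg -0.93 z(V=0) 0.2101 top V range [-0.0498  0.0489] U [-0.0025  0.0069] all V [-0.052   0.0485]
top 20 tilt deg -1.01 z(V=0) 0.211 top V range [-0.0469  0.0511] U [-0.0058  0.0043] all V [-0.0489  0.051 ]
side 20 tilt deg -1.2 z(V=0) 0.2101 top V range [-0.051   0.0506] U [-0.0026  0.007 ] all V [-0.0526  0.0485]
edge(-V) lean, V at z (np.float64(1.09), array([ 0.019 , -0.0534]), 20) top slope (np.float64(0.6), array([0.0105, 0.2106]), 7) bottom (np.float64(34.52), array([0.6878, 0.0852]), 15)
edge(-V) lean, V at z (np.float64(1.11), array([ 0.0193, -0.0535]), 20) top slope (np.float64(-0.38), array([-0.0066,  0.2097]), 7) bottom (np.float64(30.52), array([0.5895, 0.0858]), 15)
```

Tilt is now about 1°. One last static check and picture, then I hand in.

>>> move_arm([
  [[0,0,0],[0,0,0]],
  [[0,0,0],[0,0,0]],
  [[0,0,0],[0,0,0]],
  [[0,0,0],[0,0,0]],
  [[0,0,0],[0,0,0]],
  [[0,0,0],[0,0,0]],
])

```text
time: 20.83
position: [0.3767, 0.1224, 0.3286]
ee_rot: [2.377, 2.054, 0.0]
ft_force: [-0.2, -0.1, 0.8]
grip_width: 0.0308
```

```bash
python3 t.py; python3 - <<'E'
from h import *
s=snapshot("side"); cv2.imwrite("pics/e6.png",cv2.resize(s["frame"][90:390,220:440],None,fx=2,fy=2,interpolation=2)[...,::-1])
E
```

```text
20.8333
side 20 tilt deg -1.35 z(V=0) 0.2102 top V range [-0.0502  0.0505] U [-0.0025  0.007 ] all V [-0.0517  0.0495]
top 20 tilt deg -0.89 z(V=0) 0.2103 top V range [-0.0472  0.0512] U [-0.0057  0.0043] all V [-0.049   0.0512]
side 20 tilt deg -0.83 z(V=0) 0.2098 top V range [-0.0504  0.0496] U [-0.0025  0.007 ] all V [-0.0522  0.0492]
```

View pics/e6.png

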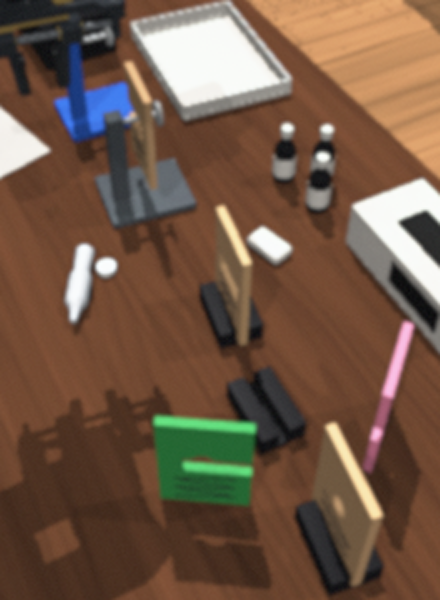

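The picture shows the board hanging on the grey stand's pin at (140,120), between post and head. The other two boards are in their holders at (235,275) and (345,500), and nothing touches the hung board.

```bash
python3 -c "
from station import *
print(close_job())"
```

```text
the job is handed in; nothing more can be done
None
```

I hung the open-slot board (the middle of the three tan boards) on the grey stand's pin and handed the job in at about 21 s of the 38 s allowed.

- **First try failed the level check:** after the first release the board hung tilted by about 6°, because the pin sat about 2 mm off the middle of the notch. I regripped it, levelled it, moved it back about 2 mm and released it again.
- **Final checks:** the tilt was 0.8–1.4° on both cameras and steady over 0.75 s. The board's centre along the pin is within about 2 mm of the middle of the gap between post and head. Its top edge is at z = 0.210 m, which puts the bottom about 55 mm above the table. The gripper is clear of it.
- **Other objects:** the closed-slot and hole boards are still standing in their holders. I left the green, pink and blue look-alikes alone.
- **Forces:** the largest wrist reading shown after any move was about 7 N.
- **Disagreements:** the side and top cameras differed by about 3 mm in the board's position, close to their stated calibration. My edge-fit numbers were unreliable while the gripper covered the top edge, so I did not use them for the final result.

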